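# Load a test coupon under the spring clip of an inspection fixture

### The job

Load the aluminium test coupon into the spring-clip fixture: press the clip's long yellow paddle down with one fingertip and keep it down while the other fingertip pushes the coupon along its slide, under the raised nose and fully home against the blue end stop. Then take the fingers away so that the clip closes on the coupon. Do not grip or lift anything, and leave the other things on the bench and on the fixture where they are.

Things in the scene. Friction and masses are not known exactly. Their poses are not given: they have to be found in the camera images.
- fixture: Fixed inspection fixture; place and turn vary. Dark plate 270 (x) x 260 (y) x 20 mm. Origin: centre of its underside, on the table; z up; +x = direction the coupon is pushed, +y = side of the yellow paddle. Black slide bed, top 40 mm above the table, x -120 to +75, y -35 to +28 mm. Two bearing posts 62 mm high at y +36, x -112 and +65.5 mm.
- seat (a point): On the slide bed's top, at x = +22.5, y = 0, z = 40 mm of the fixture, axes as the fixture's: where the coupon's origin is when the coupon is fully home (its front end against the end stop).
- coupon: Loose aluminium test coupon, 75 mm (x, along the slide) x 40 mm (y) x 12 mm, about 0.12 kg, blue square on top. Origin: centre of its underside; its x lies along the fixture's x. It starts on the bed, its front part between the rails, 30 to 45 mm short of home, its front end just short of the clip's nose.
- clip (a joint): Rocking angle of the spring clip, rad. 0 = released: nose 5 mm above the bed, blocking the coupon; 0.36 = paddle pressed to its stop. Pressing raises the nose about 40 mm per rad; the coupon passes freely above 0.23. Springs back when let go; closed on the coupon it rests at about 0.18. Pressed mid-width the paddle takes about 3 N to start, 8 N at the stop.
- paddle (a point): Centre of the top of the yellow paddle, 105 mm long (fixture x -105 to 0) and 42 mm wide; a fingertip can slide along it. At the stop it lies level, top 42 mm above the table (2 mm over the bed), y +50 to +92 mm; released it slopes up outwards by 0.36 rad, this point 13 mm higher. At 0.32 rad this point is 43.4 mm up: two level fingertips then reach both paddle and coupon's rear face.
- stop (a point): Middle of the near face of the blue end stop, at the bed's top: fixture x = +60, y = 0, z = 40 mm; the stop stands 14 mm above the bed. Two steel rails 6 mm high guide the coupon to it: fixture x from -12 to +60 mm, inner faces at y = +21.5 and -21.5 mm.
- shaft (a point): Middle of the clip's shaft, 8 mm thick, about which the clip rocks: it runs along the fixture's x at y = +36 mm, 56 mm above the table, x from -108 to +62 mm. It passes between the two fingers.
- nose (a point): Middle of the underside of the clip's red nose tip, under its short yellow arm (18 mm along x by 8 mm), at fixture x = +47, y = -6 mm; it comes down on the coupon's front part.
- ring_gauge: Bystander: steel ring 48 mm across, 18 mm high, on the fixture's base plate beside the slide (-y side). Origin at the centre of its underside.
- plug_gauge: Bystander: upright brass plug 22 mm across, 45 mm high, on the base plate beside the slide (-y side). Origin at the centre of its underside.
- toolholder: Bystander: steel taper tool holder, 62 mm across, 100 mm high, on the bench. Origin at the centre of its underside.
- setting_master: Bystander: stepped aluminium disc 80 mm across, 50 mm high, on the bench. Origin at the centre of its underside.
- screw_tray: Bystander: red open tray 110 x 80 x 40 mm, on the bench. Origin at the centre of its underside.
- oil_bottle: Bystander: white bottle with red cap, 54 mm across, 130 mm high, on the bench. Origin at the centre of its underside.
- driver: Bystander: screwdriver lying on the bench, handle towards its -x.

How it is judged:
By the outcome, as a careful person would: the job done as asked, in the order asked, and still so for the second after the job is handed in, with the robot touching nothing.
It also fails if it takes over 35 s, if anything falls off the work surface, if the arm or the gripper's body presses on something with over 40 N, if the wrist force passes 120 N, or if a joint passes its speed limit or range.

### The arm

A 6-joint arm with a two-finger parallel gripper is mounted at the origin on the work surface. World frame = base frame: x ahead of the robot, y to its left, z up, the work surface at z = 0. Lengths are in m, angles in degrees, forces in N, time in s.
With the tool pointing down it reaches from about 0.275 to 0.75 m from the base axis. Payload 10.2 kg.
Tool frame: the origin (TCP) lies midway between the tips of the shut fingers; the grasp point (between the pads) lies 19 mm behind it; z points along the fingers, y is the line along which they close (so a half turn about z gives the same grasp; the last joint's range is limited). The gripper opens to 88 mm and grips with 3 to 60 N. Pads are 18 mm wide; open, the fingers measure 123 mm over their backs; the gripper's body (75 mm by 187 mm) begins 45 mm behind the grasp point.
Start: joints at [-77.2, 17.928, 85.812, -0, 76.261, -12.8], TCP at [0.227, -0.473, 0.239] pointing down, gripper open.
Joint ranges: [-168.41, 168.41], [-55.51, 124.54], [10.69, 146.95], [-70.63, 250.63], [1, 178], [-165.06, 165.06]. Speed limits (degrees/s): [136.94, 136.94, 172.46, 180, 180, 180].

### API

Orientations are given as a 3x3 rotation matrix whose columns are the frame's x, y, z axes.
In Python, from bench import env gives the robot as it stands.
- The arm moves only by the tool drive_tool, never from a script. Its arguments are lists of equal length, an entry for each row: "slide": the shift along the tool's x, y, z in units of 30 mm (1.0 is 30 mm), a list of three; "dr": the turn, a rotation vector about the tool's x, y, z in units of 6 degrees (1.0 is 6 degrees), a list of three; "hand": the finger opening in mm, from 0 to 88.1. A call has 1 to 8 rows; each row is the pose to reach, as a shift and turn from the pose commanded when the call began, along the tool's axes at that moment; what a row does not reach only later rows make up. A row lasts 1/8 s, in which the tool goes at most 62.5 mm and 10.7 degrees, less where a joint would pass 70% of its speed; a pose out of reach is approached as far as the arm can. A call with a gripper value outside its range is refused whole. The fingers move at their own pace and stop on an object; "newtons" is the grip in N (left out, the last holds). Time passes only in rows, so rows that repeat a pose let the fingers close. It gives the time, the measured TCP pose, the force, the opening and the grip force at its end, in the units of the state.
- env.read_state(): the state, without advancing time (a new reading comes with each control period).
- env.grab_frame(name): name is "side" or "top"; returns a dict with "image" (480x640x3 uint8, red, green, blue), "depth" (480x640 float32, m along the optical axis (not along the pixel's ray), 0 where there is no reading), "fx", "fy", "cx", "cy" (pixels), "R" (3x3) and "t" (3): a world point X has camera coordinates R X + t. Camera axes: x right, y down, z forward; pixel columns grow to the right and rows downward; lengths in m; the calibration is good to about 2 mm. A picture is of the moment at which its call begins.
- env.sign_off(): hands the job in; it is judged then, once.
The state is a dict: "time_s": time; "joint_pos": joint angles; "qd": joint speeds; "joint_efforts": joint torques, N m; "position": TCP position; "orientation": TCP orientation; "contact_force": force on the tool from outside, world axes, zero at the start; "torque": the same for the moment, N m; "width": finger opening in m; "grasp_force": force on a finger pad.
Only numpy, scipy, OpenCV 4.12 (cv2) and the standard library are available. Lean on these libraries where they do the work, as an engineer would, in place of code of your own. Each camera call takes 0.05 s, during which the arm holds its last target. There are 200 camera calls.

## Working session

There is one attempt and no reset: what is moved stays moved. The work goes in short steps, Python scripts to look and compute and a tool call to move; the robot and the scene stay as the last step left them, time stands still between calls to the robot, and variables do not carry over. Pictures are saved under pics/ and viewed, at most 10 in all, crops included, and the job is handed in when it is done.

Besides the shell and the picture viewer there is one more tool, called after "Emit:" by a JSON object that holds its "op" and its "data". drive_tool: Moves the arm, as the interface text tells. Its arguments: {"type":"object","properties":{"slide":{"type":"array","items":{"type":"array","items":{"type":"number"}}},"dr":{"type":"array","items":{"type":"array","items":{"type":"number"}}},"hand":{"type":"array","items":{"type":"number"}},"newtons":{"type":"number"}},"required":["slide","dr","hand"]}

```bash
mkdir -p pics; ls; python3 - <<'E'
from bench import env
import cv2,pickle
for n in("top","side"):
    f=env.grab_frame(n); pickle.dump(f,open(f"{n}.pkl","wb")); cv2.imwrite(f"pics/{n}0.png",f["image"][:,:,::-1])
    print(n,f["fx"],f["R"].round(3).tolist(),f["t"])
s=env.read_state();print({k:s[k] for k in("time_s","position","orientation","contact_force","width")})
E
```

```text
pics
top 482.4720358050173 [[-0.015, -1.0, 0.001], [-0.981, 0.014, -0.195], [0.194, -0.004, -0.981]] [-0.01063015  0.50486469  1.39230761]
side 434.71869203974234 [[0.958, -0.287, -0.002], [-0.149, -0.493, -0.857], [0.244, 0.822, -0.515]] [-0.4915609   0.13471197  0.93389474]
{'time_s': 0.1, 'position': array([ 0.2267984 , -0.47325823,  0.23824464]), 'orientation': array([[ 9.01814213e-01,  4.32123895e-01, -2.54893993e-04],
       [ 4.32123909e-01, -9.01813616e-01,  1.06239332e-03],
       [ 2.29218667e-04, -1.06822719e-03, -9.99999403e-01]]), 'contact_force': array([-0.86898763,  0.39175369, -0.68721131]), 'width': 0.08767993493702186}
```

View pics/top0.png

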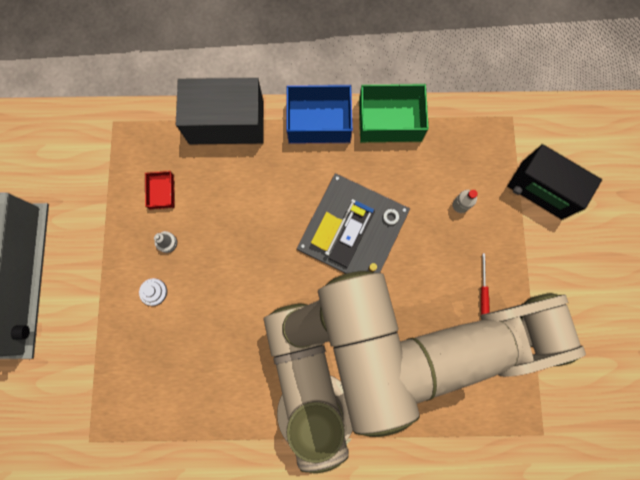

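View pics/side0.png

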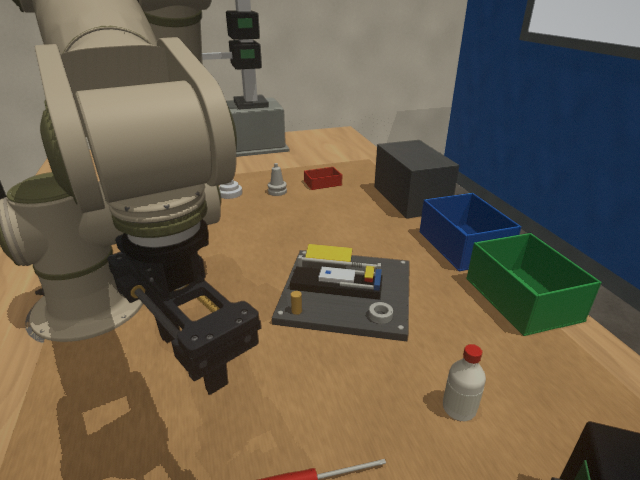

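The top view shows the dark plate with corners near (337,176), (409,209) and (298,249). The yellow paddle is at (327,231), the coupon's blue mark at (349,237) and the stop at (369,209). The ring is at (391,216) and the plug at (373,267). The side view shows the same items around (340,280). Next I'll measure them.

```bash
cat > h.py <<'E'
import numpy as np,cv2,pickle
def ray(f,uv,z):
    "pixel -> world point on plane z"
    d=f["R"].T@np.array([(uv[0]-f["cx"])/f["fx"],(uv[1]-f["cy"])/f["fy"],1]); c=-f["R"].T@f["t"]
    return c+d*(z-c[2])/d[2]
def proj(f,X):
    p=f["R"]@np.asarray(X)+f["t"]; return np.array([f["fx"]*p[0]/p[2]+f["cx"],f["fy"]*p[1]/p[2]+f["cy"]])
def cloud(f):
    v,u=np.mgrid[:480,:640]; z=f["depth"]
    P=np.stack([(u-f["cx"])/f["fx"]*z,(v-f["cy"])/f["fy"]*z,z],-1)
    return (P-f["t"])@f["R"]
E
python3 - <<'E'
from h import *
f=pickle.load(open("top.pkl","rb")); g=pickle.load(open("side.pkl","rb"))
for n,F,roi in(("top",f,(285,165,420,285)),("side",g,(270,235,420,340))):
    hsv=cv2.cvtColor(F["image"],cv2.COLOR_RGB2HSV); x0,y0,x1,y1=roi
    R=np.zeros((480,640),np.uint8);R[y0:y1,x0:x1]=255
    W=cloud(F)
    # plate: everything not wood-brown
    wood=cv2.inRange(hsv,(5,90,60),(22,220,255))
    m=cv2.bitwise_and(cv2.bitwise_not(wood),R)
    m=cv2.morphologyEx(m,cv2.MORPH_OPEN,np.ones((3,3)))
    c=max(cv2.findContours(m,0,2)[0],key=cv2.contourArea)
    r=cv2.minAreaRect(c); b=cv2.boxPoints(r); print(n,"plate",b.round(1).tolist())
    print([ray(F,p,.02).round(4).tolist() for p in b])
    for k,lo,hi in(("yellow",(24,150,90),(34,255,255)),("blue",(100,120,60),(125,255,255))):
        m=cv2.bitwise_and(cv2.inRange(hsv,lo,hi),R)
        for c in cv2.findContours(m,0,2)[0]:
            a=cv2.contourArea(c)
            if a<4: continue
            mm=np.zeros_like(m);cv2.drawContours(mm,[c],-1,255,-1);P=W[(mm>0)&(F["depth"]>0)]
            r=cv2.minAreaRect(c);print(k,a,np.round(r[0],1),np.round(r[1],1),"depthmed",np.median(P,0).round(4))
    cv2.imwrite(f"pics/{n}z.png",cv2.resize(F["image"][y0:y1,x0:x1,::-1],None,fx=5,fy=5,interpolation=cv2.INTER_CUBIC))
E
```

```text
top plate [[288.70001220703125, 264.5], [332.5, 171.8000030517578], [418.70001220703125, 212.5], [375.0, 305.20001220703125]]
[[0.4303, 0.0789, 0.02], [0.7216, -0.0588, 0.02], [0.5863, -0.3222, 0.02], [0.3047, -0.1769, 0.02]]
yellow 13.5 [372.5 266.5] [3. 5.] depthmed [ 0.4138 -0.1697  0.0646]
yellow 561.0 [325.9 231.2] [17.4 35.2] depthmed [ 0.5249 -0.0345  0.055 ]
yellow 72.0 [358.  210.5] [13.9  6.3] depthmed [ 0.586  -0.132   0.0577]
blue 47.5 [363.7 207.1] [19.2  4. ] depthmed [ 0.597  -0.1538  0.0535]
side plate [[271.0, 323.8999938964844], [281.6000061035156, 239.0], [416.8999938964844, 255.89999389648438], [406.29998779296875, 340.79998779296875]]
[[0.358, -0.1961, 0.02], [0.4486, 0.1169, 0.02], [0.7464, -0.0578, 0.02], [0.5899, -0.3147, 0.02]]
yellow 67.5 [368.8 271.4] [ 8. 11.] depthmed [ 0.587  -0.1339  0.0574]
yellow 556.0 [328.5 252.2] [44.7 13.8] depthmed [ 0.5294 -0.0322  0.0545]
blue 5.5 [327.5 272. ] [2. 3.] depthmed [ 0.5039 -0.1018  0.0515]
blue 59.0 [377.4 277.3] [ 5.1 15.1] depthmed [ 0.5984 -0.1533  0.053 ]
```

View pics/topz.png

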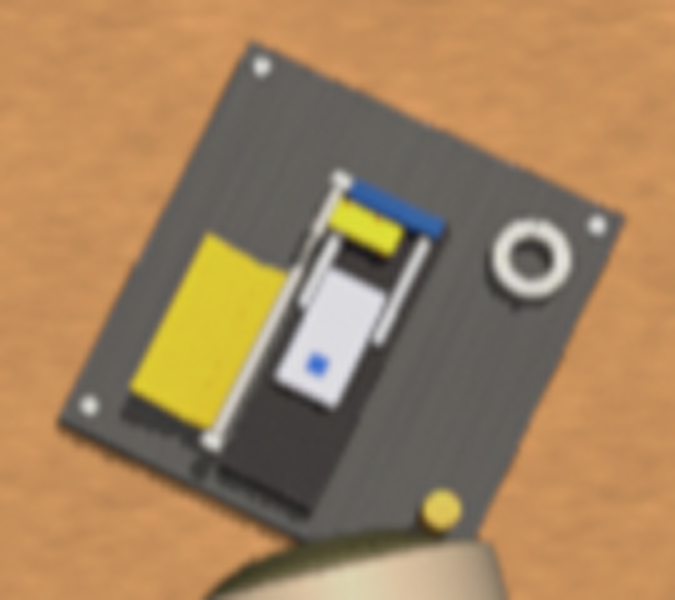

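View pics/sidez.png

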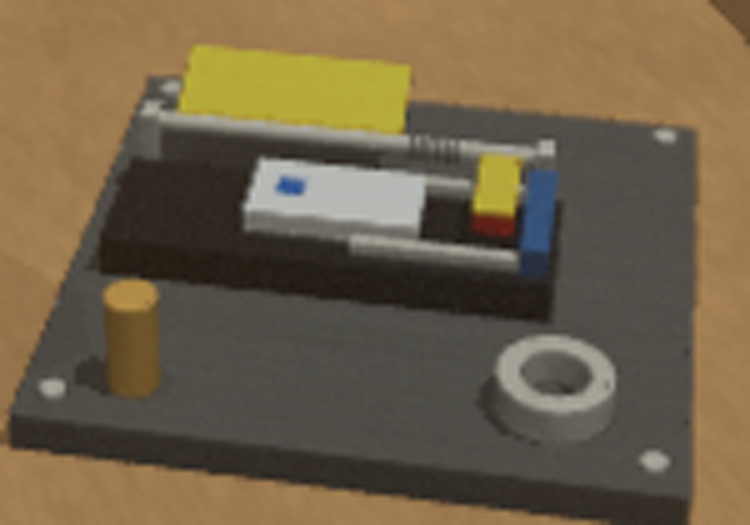

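In the crops, the top view shows plate corners (252,42), (623,216) and (60,425), and coupon corners (335,268), (387,292), (335,410) and (277,378). The side view shows all four plate screws and the raised paddle. Nothing stands in the area between the paddle and the bed. I'll fit the fixture pose next.

```bash
python3 - <<'E'
from h import *
f=pickle.load(open("top.pkl","rb")); g=pickle.load(open("side.pkl","rb"))
T=lambda p:np.array([285+p[0]/5-.4,165+p[1]/5-.4]); S=lambda p:np.array([270+p[0]/5-.4,235+p[1]/5-.4])
A=[((252,42),(.135,.13)),((623,216),(.135,-.13)),((60,425),(-.135,.13))]
B=[((150,75),(-.135,.13)),((696,128),(.135,.13)),((692,495),(.135,-.13)),((12,420),(-.135,-.13))]
def fit(L,W):
    L=np.array(L);W=np.array(W);l=L-L.mean(0);w=W-W.mean(0)
    a=np.arctan2((l[:,0]*w[:,1]-l[:,1]*w[:,0]).sum(),(l*w).sum());R=np.array([[np.cos(a),-np.sin(a)],[np.sin(a),np.cos(a)]])
    o=W.mean(0)-R@L.mean(0);print("yaw",np.degrees(a),"o",o,"res mm",((W-o-L@R.T)*1e3).round(1).tolist());return a,R,o
wa=[ray(f,T(p),.02)[:2] for p,_ in A];wb=[ray(g,S(p),.02)[:2] for p,_ in B]
la=[l for _,l in A];lb=[l for _,l in B]
fit(la,wa);fit(lb,wb);a,R,o=fit(la+lb,wa+wb)
np.savez("fix.npz",a=a,R=R,o=o)
loc=lambda X:(R.T@(X[:2]-o)*1e3).round(1)
print("coupon top-face corners T",[loc(ray(f,T(p),.052)) for p in((335,268),(387,292),(335,410),(277,378))])
print("coupon S rear-left, front-left",[loc(ray(g,S(p),.052)) for p in((258,158),(425,172),(245,212))])
print("stop top T",[loc(ray(f,T(p),.054)) for p in((350,182),(443,218))],"posts",[loc(ray(f,T(p),.062)) for p in((341,180),(211,440))],[loc(ray(g,S(p),.062)) for p in((547,146),(151,106))])
E
```

```text
yaw -26.532382673085998 o [ 0.5386691  -0.12041314] res mm [[0.0, -2.2], [0.3, 3.5], [-0.3, -1.2]]
yaw -26.71961568752915 o [ 0.54091361 -0.12404276] res mm [[1.4, 0.1], [-1.2, -0.8], [-1.3, 2.7], [1.0, -1.9]]
yaw -26.535556238187873 o [ 0.53995123 -0.12248579] res mm [[-1.3, -0.1], [-1.0, 5.5], [-1.6, 0.8], [3.0, -1.3], [-0.0, -3.0], [-0.9, 0.9], [1.8, -2.9]]
coupon top-face corners T [array([16.6, 19.5]), array([ 16.7, -14.9]), array([-62.1, -17.1]), array([-59.5,  22.2])]
coupon S rear-left, front-left [array([-58.7,  20.4]), array([15.4, 22. ]), array([-57.4, -21. ])]
stop top T [array([68.5, 33.8]), array([ 72.5, -26.2])] posts [array([65. , 38.8]), array([-111.9,   40.9])] [array([67.2, 36.5]), array([-110.9,   38.9])]
```

```bash
cat >> h.py <<'E'
def fix():
    d=np.load("fix.npz"); return float(d["a"]),d["R"],d["o"]+d["R"]@[0,.002]
def go(s,lx,ly,z):
    "command (units) to bring the tool over fixture point (mm), tool x along fixture x"
    from scipy.spatial.transform import Rotation as Ro
    a,R,o=fix(); O=s["orientation"]; w=np.r_[o+R@[lx/1e3,ly/1e3],z/1e3]
    Rt=np.c_[np.r_[R[:,0],0],np.r_[-R[:,1],0],[0,0,-1]]
    print("slide",(O.T@(w-s["position"])/.03).round(3),"dr",(np.degrees(Ro.from_matrix(O.T@Rt).as_rotvec())/6).round(3),"world",w)
def where(s):
    a,R,o=fix(); p=R.T@(s["position"][:2]-o)*1e3; F=s["contact_force"]
    print("t",s["time_s"],"local mm",p.round(1),s["position"][2]*1e3,"F fix",(R.T@F[:2]).round(2),F[2].round(2),"w",s["width"])
E
python3 - <<'E'
from h import *
from bench import env
s=env.read_state();go(s,-78,35.5,120)
E
```

```text
slide [13.856 -8.849  3.954] dr [-1.00e-02  3.00e-03  8.69e+00] world [ 0.48692121 -0.0540894   0.12      ]
```

Emit:
{"op": "drive_tool", "data": {"slide": [[1.7,-1.1,0],[3.4,-2.2,0],[5.2,-3.3,0],[6.9,-4.4,0],[8.6,-5.5,0],[10.3,-6.6,0.3],[12.0,-7.7,0.8],[13.86,-8.85,1.5]], "dr": [[0,0,1.1],[0,0,2.2],[0,0,3.3],[0,0,4.4],[0,0,5.5],[0,0,6.6],[0,0,7.7],[0,0,8.69]], "hand": [53,53,53,53,53,53,53,53]}}

```text
time_s: 1.1
position: [0.4846, -0.0577, 0.1954]
orientation: [[0.893, -0.45, 0.001], [-0.45, -0.893, -0.0], [0.001, -0.0, -1.0]]
contact_force: [0.7, -1.0, -0.3]
width: 0.0531
grasp_force: 0.0
```

```bash
python3 - <<'E'
from h import *
from bench import env
s=env.read_state();where(s);go(s,-78,35.5,90)
E
```

```text
t 1.1 local mm [-78.5  31.3] 195.35518174289095 F fix [ 1.01 -0.57] -0.3 w 0.05314543603763504
slide [ 0.013 -0.141  3.512] dr [-0.    -0.007 -0.034] world [ 0.48692121 -0.0540894   0.09      ]
```

Emit:
{"op": "drive_tool", "data": {"slide": [[0,0,1.2],[0,0,2.4],[0,0,3.4],[0,0,3.4]], "dr": [[0,0,0],[0,0,0],[0,0,0],[0,0,0]], "hand": [53,53,53,53]}}

```text
time_s: 1.6
position: [0.4827, -0.0591, 0.0921]
orientation: [[0.895, -0.447, -0.004], [-0.447, -0.895, 0.002], [-0.004, 0.0, -1.0]]
contact_force: [0.5, 0.4, -0.4]
width: 0.0533
grasp_force: 0.0
```

```bash
python3 - <<'E'
from h import *
from bench import env
s=env.read_state();where(s);go(s,-78,35.5,43.5);print(s["orientation"].round(4).tolist())
for n in("top","side"):
    f=env.grab_frame(n);pickle.dump(f,open(n+"1.pkl","wb"))
g=f;im=g["image"].copy()
cv2.imwrite("pics/s1.png",cv2.resize(im[140:350,230:440,::-1],None,fx=2.8,fy=2.8,interpolation=cv2.INTER_CUBIC))
E
```

```text
t 1.6 local mm [-79.6  29.1] 92.13651208215957 F fix [0.3  0.58] -0.44 w 0.05327952962403908
slide [ 0.059 -0.214  1.621] dr [ 0.004  0.043 -0.001] world [ 0.48692121 -0.0540894   0.0435    ]
[[0.8946, -0.4468, -0.0042], [-0.4468, -0.8946, 0.0016], [-0.0045, 0.0005, -1.0]]
```

View pics/s1.png

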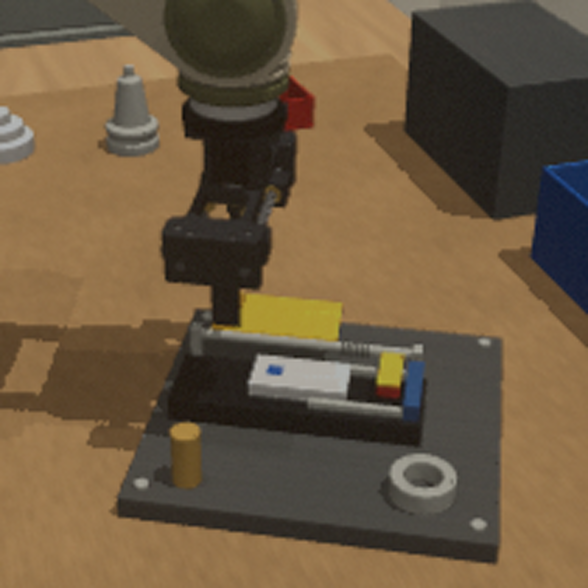

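The near fingertip is at crop (226,322), behind the coupon. The coupon, at (300,377), hasn't moved. I'll check the tip's measured position against the fixture frame.

```bash
python3 - <<'E'
from h import *
g=pickle.load(open("side1.pkl","rb"));a,R,o=fix()
for p in((212,322),(240,325),(226,323)): 
    X=ray(g,(230+p[0]/2.8-.3,140+p[1]/2.8-.3),.092);print((R.T@(X[:2]-o)*1e3).round(1))
f=pickle.load(open("top1.pkl","rb"))
for x,y,z in((-58.7,0,52),(-91,71,60)):
    print(proj(g,np.r_[o+R@[x/1e3,y/1e3],z/1e3]))
cv2.imwrite("pics/t1.png",cv2.resize(f["image"][165:285,285:420,::-1],None,fx=4,fy=4))
E
```

```text
[-89.6  -2.2]
[-67.7  -2.7]
[-78.7  -1.8]
[319.79648541 270.8770129 ]
[311.24625916 249.44577285]
```

Emit:
{"op": "drive_tool", "data": {"slide": [[0,-0.1,0],[0.05,-0.21,0],[0.05,-0.21,0],[0.05,-0.21,0]], "dr": [[0,0,0],[0,0,0],[0,0,0],[0,0,0]], "hand": [53,53,53,53]}}

```text
time_s: 2.2
position: [0.488, -0.0546, 0.0938]
orientation: [[0.895, -0.447, 0.0], [-0.447, -0.895, -0.0], [0.0, -0.0, -1.0]]
contact_force: [-0.6, -0.0, -0.4]
width: 0.0531
grasp_force: 0.0
```

```bash
python3 - <<'E'
from h import *
from bench import env
s=env.read_state();where(s);go(s,-78,35.5,66);a,R,o=fix()
print(s["position"])
for n in("side","top"):
    f=env.grab_frame(n);W=cloud(f);ok=f["depth"]>0
    L=np.c_[(W[ok][:,:2]-o)@R*1e3,W[ok][:,2]*1e3]
    L=L[(abs(L[:,0]+78)<40)&(abs(L[:,1]-35)<110)]
    for z in range(85,150,10):
        q=L[(L[:,2]>=z)&(L[:,2]<z+10)]
        if len(q)<6: continue
        for k,m in(("R",q[:,1]<35),("L",q[:,1]>=35)):
            if m.sum()>3: print(n,z,k,m.sum(),np.percentile(q[m],[5,50,95],axis=0)[:,:2].round(1).tolist())
E
```

```text
t 2.2 local mm [-76.8  35.5] 93.8050212234358 F fix [-0.5  -0.28] -0.39 w 0.05309137856601004
slide [-0.039  0.001  0.927] dr [-0.    -0.002  0.   ] world [ 0.48692121 -0.0540894   0.066     ]
[ 0.48798456 -0.05458454  0.09380502]
side 95 R 31 [[-85.4, -6.2], [-74.7, -3.8], [-66.2, -1.8]]
side 105 R 38 [[-85.3, -6.5], [-74.6, -5.0], [-66.4, -2.1]]
side 115 R 38 [[-85.0, -7.3], [-75.2, -5.8], [-65.8, -4.2]]
side 125 R 27 [[-84.1, -8.7], [-73.9, -7.2], [-65.3, -4.4]]
side 145 L 18 [[-86.4, 69.1], [-81.8, 71.2], [-64.8, 76.2]]
```

Emit:
{"op": "drive_tool", "data": {"slide": [[0,0,0.6],[0,0,0.9],[0,0,1.1],[0,0,1.25],[0,0,1.4],[0,0,1.5],[0,0,1.6],[0,0,1.6]], "dr": [[0,0,0],[0,0,0],[0,0,0],[0,0,0],[0,0,0],[0,0,0],[0,0,0],[0,0,0]], "hand": [57,57,57,57,57,57,57,57]}}

```text
time_s: 3.3
position: [0.4878, -0.0554, 0.0461]
orientation: [[0.895, -0.446, -0.0], [-0.446, -0.895, -0.001], [0.0, 0.001, -1.0]]
contact_force: [-6.0, -5.9, 7.6]
width: 0.057
grasp_force: 4.6
```

```bash
python3 - <<'E'
from h import *
from bench import env
s=env.read_state();where(s);go(s,-78,35.5,43.5);print(s["torque"])
f=env.grab_frame("side")
cv2.imwrite("pics/s2.png",cv2.resize(f["image"][200:350,260:430,::-1],None,fx=4,fy=4,interpolation=cv2.INTER_CUBIC))
E
```

```text
t 3.3 local mm [-76.6  34.7] 46.09516557784329 F fix [-2.71 -7.92] 7.59 w 0.05700206529383899
slide [-0.047 -0.027  0.086] dr [ 0.014 -0.003  0.003] world [ 0.48692121 -0.0540894   0.0435    ]
[-0.646523    0.76037119  0.07705194]
```

View pics/s2.png

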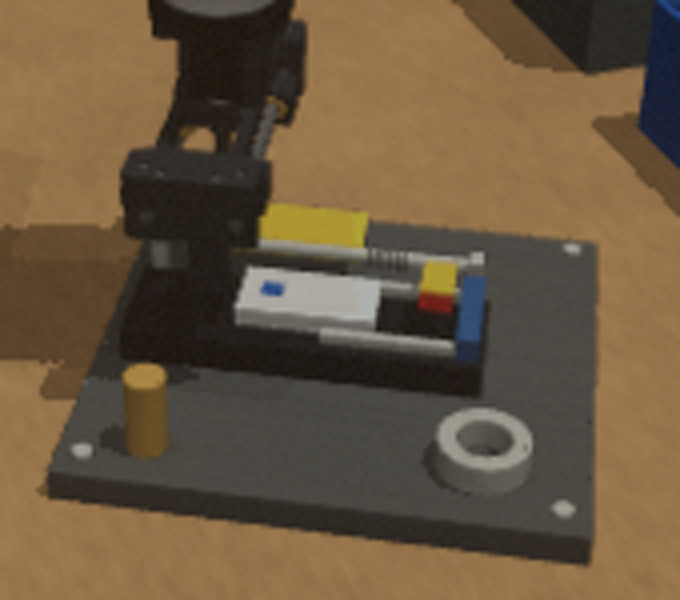

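The paddle is down and the red nose, at crop (437,300), is raised. The finger stands behind the coupon at (210,280). I'll press a little further, then push.

Emit:
{"op": "drive_tool", "data": {"slide": [[0,0,0.04],[0,0.02,0.07],[0,0.02,0.07]], "dr": [[0,0,0],[0,0,0],[0,0,0]], "hand": [57,57,57]}}

```text
time_s: 3.72
position: [0.4876, -0.0559, 0.0442]
orientation: [[0.895, -0.447, -0.0], [-0.447, -0.895, -0.001], [0.001, 0.001, -1.0]]
contact_force: [-6.2, -5.0, 9.7]
width: 0.0568
grasp_force: 5.1
```

```bash
python3 - <<'E'
from h import *
from bench import env
s=env.read_state();where(s);print(s["grasp_force"])
f=env.grab_frame("side");W=cloud(f);a,R,o=fix()
hsv=cv2.cvtColor(f["image"],cv2.COLOR_RGB2HSV);m=cv2.inRange(hsv,(24,150,90),(34,255,255));m[:235]=0;m[340:]=0
n,l,st,c=cv2.connectedComponentsWithStats(m)
for i in range(1,n):
    if st[i,4]>20:
        P=W[(l==i)&(f["depth"]>0)];L=np.c_[(P[:,:2]-o)@R,P[:,2]]*1e3;print(st[i],np.percentile(L,[5,50,95],axis=0).round(1).tolist())
E
```

```text
t 3.725 local mm [-76.6  34.2] 44.21641409488605 F fix [-3.32 -7.29] 9.67 w 0.0568203012777431
5.1499604458331305
[325 252  27  10 185] [[-55.5, 63.3, 42.1], [-28.3, 76.3, 43.9], [-1.9, 89.0, 45.6]]
[365 266   9   6  44] [[40.7, -7.7, 60.1], [48.5, 7.9, 65.4], [55.7, 25.1, 70.8]]
```

Emit:
{"op": "drive_tool", "data": {"slide": [[0.15,0,0.01],[0.3,0,0.01],[0.45,0,0.01],[0.65,0,0.01],[0.85,0,0.01],[1.05,0,0.01],[1.25,0,0.01],[1.4,0,0.01]], "dr": [[0,0,0],[0,0,0],[0,0,0],[0,0,0],[0,0,0],[0,0,0],[0,0,0],[0,0,0]], "hand": [57,57,57,57,57,57,57,57]}}

```text
time_s: 4.78
position: [0.5245, -0.0733, 0.0434]
orientation: [[0.895, -0.446, -0.003], [-0.446, -0.895, 0.001], [-0.003, 0.0, -1.0]]
contact_force: [-7.5, 3.2, 8.6]
width: 0.0569
grasp_force: 4.6
```

```bash
python3 - <<'E'
from h import *
from bench import env
s=env.read_state();where(s);print(s["torque"])
f=env.grab_frame("side")
cv2.imwrite("pics/s3.png",cv2.resize(f["image"][200:350,260:430,::-1],None,fx=4,fy=4,interpolation=cv2.INTER_CUBIC))
E
```

```text
t 4.775 local mm [-35.8  35. ] 43.41546207195959 F fix [-8.18 -0.46] 8.55 w 0.05689263877011148
[0.75606134 1.16082827 0.15060511]
```

View pics/s3.png

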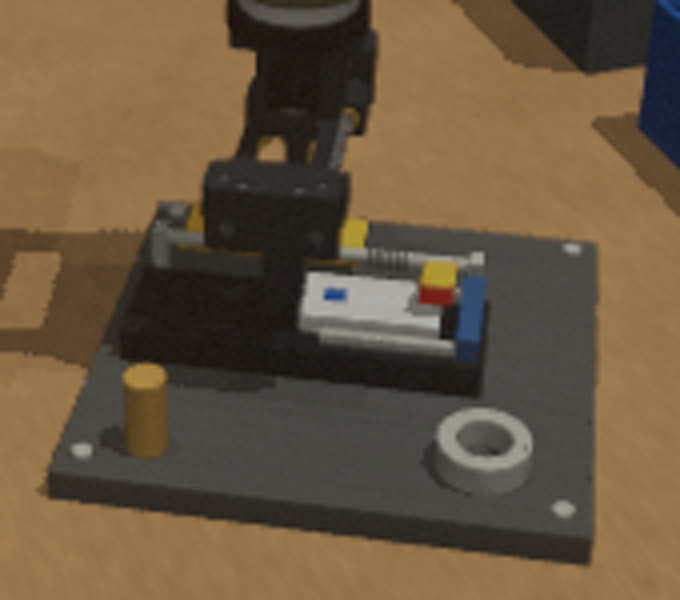

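The coupon is moving under the raised nose, with its front at about crop (440,320). It has about 10 mm left to the blue stop.

Emit:
{"op": "drive_tool", "data": {"slide": [[0.1,0,0],[0.2,0,0],[0.27,0,0],[0.3,0,0]], "dr": [[0,0,0],[0,0,0],[0,0,0],[0,0,0]], "hand": [57,57,57,57]}}

```text
time_s: 5.32
position: [0.5324, -0.0773, 0.0434]
orientation: [[0.895, -0.446, -0.003], [-0.446, -0.895, 0.001], [-0.003, 0.0, -1.0]]
contact_force: [-7.6, 2.6, 8.1]
width: 0.0571
grasp_force: 4.6
```

Emit:
{"op": "drive_tool", "data": {"slide": [[0.02,0,0],[0.04,0,0]], "dr": [[0,0,0],[0,0,0]], "hand": [57,57]}}

```text
time_s: 5.58
position: [0.5333, -0.0778, 0.0434]
orientation: [[0.895, -0.446, -0.003], [-0.446, -0.895, 0.001], [-0.003, 0.0, -1.0]]
contact_force: [-9.0, 3.3, 9.0]
width: 0.0571
grasp_force: 5.5
```

Emit:
{"op": "drive_tool", "data": {"slide": [[0.02,0,0],[0.04,0,0]], "dr": [[0,0,0],[0,0,0]], "hand": [57,57]}}

```text
time_s: 5.82
position: [0.5334, -0.0778, 0.0433]
orientation: [[0.895, -0.447, -0.006], [-0.447, -0.895, 0.002], [-0.006, 0.0, -1.0]]
contact_force: [-15.1, 5.5, 14.2]
width: 0.057
grasp_force: 8.0
```

```bash
python3 - <<'E'
from h import *
from bench import env
s=env.read_state();where(s);print(s["torque"])
E
```

```text
t 5.825 local mm [-25.8  35.1] 43.32552495143931 F fix [-16.    -1.86] 14.19 w 0.05696794956578316
[ 1.02430149  2.19642379 -0.04473715]
```

```bash
python3 - <<'E'
from h import *
from bench import env
f=env.grab_frame("side")
cv2.imwrite("pics/s4.png",cv2.resize(f["image"][250:310,310:400,::-1],None,fx=8,fy=8,interpolation=cv2.INTER_CUBIC))
E
```

```text
(no output)
```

View pics/s4.png

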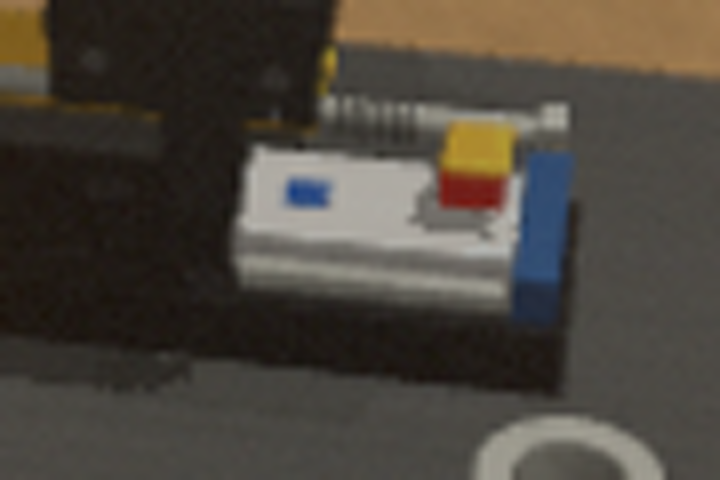

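The coupon's front at crop (515,230) touches the blue stop, and the raised nose is above it. I'll back off slightly while still holding the paddle down, then lift.

Emit:
{"op": "drive_tool", "data": {"slide": [[-0.06,0,0],[-0.12,0,0],[-0.2,0,0],[-0.2,0,0]], "dr": [[0,0,0],[0,0,0],[0,0,0],[0,0,0]], "hand": [57,57,57,57]}}

```text
time_s: 6.38
position: [0.532, -0.0769, 0.0447]
orientation: [[0.894, -0.448, 0.006], [-0.448, -0.894, -0.002], [0.006, -0.001, -1.0]]
contact_force: [4.4, -1.1, 7.1]
width: 0.0572
grasp_force: 3.2
```

Emit:
{"op": "drive_tool", "data": {"slide": [[0,0,-0.1],[0,0,-0.25],[0,0,-0.4],[0,0,-0.6],[0,0,-1],[0,0,-2],[0,0,-3.5],[0,0,-5]], "dr": [[0,0,0],[0,0,0],[0,0,0],[0,0,0],[0,0,0],[0,0,0],[0,0,0],[0,0,0]], "hand": [57,57,57,57,57,57,57,57]}}

```text
time_s: 7.38
position: [0.5298, -0.0762, 0.1953]
orientation: [[0.895, -0.447, 0.0], [-0.447, -0.895, -0.0], [0.0, 0.0, -1.0]]
contact_force: [0.6, 0.4, 0.1]
width: 0.057
grasp_force: 0.0
```

Emit:
{"op": "drive_tool", "data": {"slide": [[0,0,0],[0,0,0]], "dr": [[0,0,0],[0,0,0]], "hand": [57,57]}}

```text
time_s: 7.62
position: [0.5296, -0.0761, 0.1927]
orientation: [[0.895, -0.447, -0.001], [-0.447, -0.895, 0.0], [-0.001, 0.0, -1.0]]
contact_force: [-1.2, -1.1, -0.3]
width: 0.057
grasp_force: 0.0
```

```bash
python3 - <<'E'
from h import *
from bench import env
s=env.read_state();where(s)
f=env.grab_frame("side")
cv2.imwrite("pics/s5.png",cv2.resize(f["image"][235:340,270:420,::-1],None,fx=5,fy=5,interpolation=cv2.INTER_CUBIC))
E
```

```text
t 7.625 local mm [-30.   34.8] 192.72046605889707 F fix [-0.63 -1.5 ] -0.3 w 0.05702632236661337
```

View pics/s5.png

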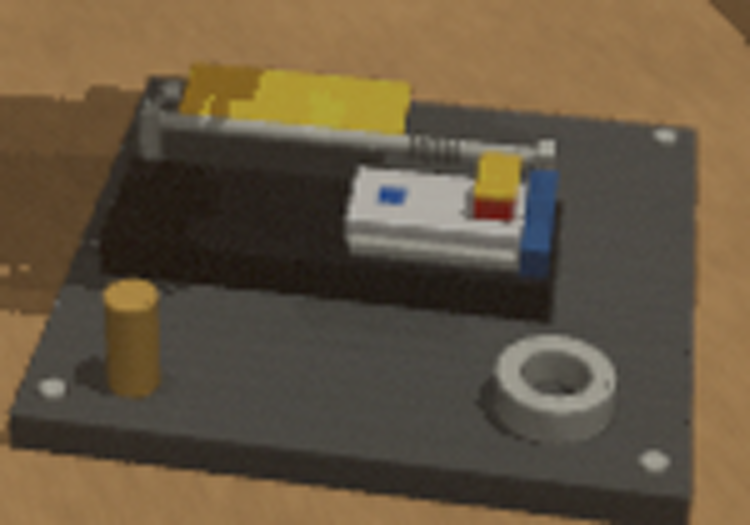

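The coupon is against the stop at (520,240), and the red nose has come down onto it at (493,208). The ring and plug haven't moved, and the fingers are clear.

```bash
python3 -c "
from bench import env
print(env.sign_off())"
```

```text
the job is handed in; nothing more can be done
None
```

The coupon is fully home against the blue end stop with the clip closed on it, the fingers are clear, the ring and plug gauges beside the slide haven't moved, and I handed the job in at about 8 s on the robot's clock.

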